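Close up the row of carving blanks on the drying rack

TASK

Tidy the carving blanks on the rack: all four upright, side by side in one neat row between the end plate and the bookend, with the arched one still next to the end plate, each pushed back against the rear fence. Slide the bookend up so that the row is snug with no gaps and the sprung end plate is pressed in about half way, then let go. Don't knock any blank over, and leave the wrench, glue bottle and mallet alone.

Things in the scene. Friction and masses are not known exactly. Their poses are not given: they have to be found in the camera images.
- rack: low plywood shelf rack fixed to the bench, 200 mm deep (x) by 460 long (y). Origin: centre of footprint, bench level; x points from the open front (-100 mm) to the rear fence (its face at x = +85, top 95 above bench), y along the row. Shelf top 40 above bench. Near the +y end a wooden post (130 high) carries the sprung end plate; the -y end is open behind the bookend.
- end_plate (a joint): sprung aluminium end plate (100 mm wide, 80 tall, over rack x = -15 to 85) facing the row on the +y post. The post is bolted on in a different place each time: the gap from arched blank to plate is 0 to 40 mm and not given, feel or see it. Value: how far the row has pressed it to +y, 0 = fully out, 0.014 m = bottomed. 1.4 N starts it, 2.8 N half way (7 mm), 4.2 N bottoms it; springs back.
- bookend (a joint): steel bookend: upright plate 100 mm wide (rack x = -15 to 85), 10 thick, top 132 above bench, with a thin foot (top 46 above bench) reaching 65 mm out to -y. Slides along rack y only; value in m (0 to 0.26) grows towards +y. Stiff: about 8 N to slide, plus the friction of what it pushes; stays where it is left.
- bookend_face (a point): centre of the bookend's inner (+y) face, the one that meets the row (rack x = 35 mm, 87 mm above the bench). The outer face, to push on, is 10 mm to -y. Axes as the rack's.
- arched_blank: lime-wood carving blank with a round-arched top, 90 deep, 30 thick, 105 mm high, standing at the end plate's end of the row; 150 g or so. Origin: centre of the underside. x: along its 90 mm depth, y: through its thickness, z: up.
- leaning_blank: rectangular lime-wood blank, 90 deep, 30 thick, 100 mm high, starting tipped about 26 degrees with its top towards +y against the arched blank and its foot out to -y; pushing its foot towards +y stands it up; 150 g or so. Origin: centre of the underside. x: along its 90 mm depth, y: through its thickness, z: up.
- thick_blank: rectangular lime-wood blank, 90 deep, 36 thick, 92 mm high, standing crooked towards the shelf's front, between the leaning blank and the bookend; 180 g or so. Origin: centre of the underside. x: along its 90 mm depth, y: through its thickness, z: up.
- thin_blank: rectangular lime-wood blank, 90 deep, 28 thick, 105 mm high, standing crooked towards the shelf's front, between the leaning blank and the bookend (it and the thick blank may be in either order); 140 g or so. Origin: centre of the underside. x: along its 90 mm depth, y: through its thickness, z: up.
- wrench: bystander: steel wrench 160 mm long lying on the bench in front of the rack. Leave alone.
- glue_bottle: bystander: white glue bottle, 56 mm across, 150 mm high, standing on the bench to the left. Leave alone.
- mallet: bystander: carver's round wooden mallet standing on its head, 84 mm across, 175 mm high, on the bench to the right. Leave alone.
Things that resemble listed ones, but are neither listed nor needed, are in the scene too. What is shaped like the thick_blank but purple or yellow is not meant.

How it is judged:
At the end, for the whole second after the job is handed in: All four blanks rest on the shelf upright and square (within 3.4 degrees) in one row between end plate and bookend, the arched one next to the plate; each back within 5 mm of the rear fence; gaps total under 4 mm; end plate pressed in 3 to 11 mm of its 14 (x of each of arched_blank, leaning_blank, thick_blank, thin_blank in the frame of rack above 0.035 m and angle between each of arched_blank, leaning_blank, thick_blank, thin_blank's own z axis and vertical below 0.06 rad and angle between the x axis of each of arched_blank, leaning_blank, thick_blank, thin_blank and the x axis of rack, either way round below 0.06 rad and y of each of arched_blank, leaning_blank, thick_blank, thin_blank in the frame of bookend_face above 0 m and height (world z) of arched_blank between 0.035 and 0.046 m and linear speed of each of arched_blank, leaning_blank, thick_blank, thin_blank below 0.01 m/s and y of each of leaning_blank, thick_blank, thin_blank in the frame of arched_blank below 0 m and height (world z) of leaning_blank between 0.035 and 0.046 m and height (world z) of thick_blank between 0.035 and 0.046 m and height (world z) of thin_blank between 0.035 and 0.046 m and y of bookend_face in the frame of arched_blank above -0.113 m and value of joint end_plate between 0.003 and 0.011 m); the robot touches nothing.
It fails at once if a blank is knocked over or falls (angle between any of arched_blank, leaning_blank, thick_blank, thin_blank's own z axis and vertical above 0.9 rad or height (world z) of any of arched_blank, leaning_blank, thick_blank, thin_blank below 0.02 m).
It fails at once if the wrench, glue bottle or mallet is moved by more than 20 mm (distance of any of wrench, glue_bottle, mallet from where it was at the start of the episode above 0.02 m).
It fails at once if the glue bottle or mallet is tipped (angle between any of glue_bottle, mallet's own z axis and vertical above 0.3 rad).
It also fails if it takes over 72 s, if anything falls off the work surface, if the arm or the gripper's body presses on something with over 40 N, if the wrist force passes 120 N, or if a joint passes its speed limit or range.

ROBOT

A 7-joint arm with a two-finger parallel gripper is mounted at the origin on the work surface. World frame = base frame: x ahead of the robot, y to its left, z up, the work surface at z = 0. Lengths are in m, angles in rad, forces in N, time in s.
With the tool pointing down it reaches from about 0.35 to 0.9 m from the base axis. Payload 19.9 kg.
Tool frame: the origin (TCP) lies on the front face of the gripper's body, between the roots of the fingers; the fingertips stand 97 mm ahead of it and the grasp point (between the pads) lies 78 mm ahead of it; z points along the fingers, y is the line along which they close (so a half turn about z gives the same grasp; the last joint's range is limited). The gripper opens to 94 mm and grips with 3 to 60 N. Pads are 16 mm wide; open, the fingers measure 119 mm over their backs; the gripper's body (75 mm by 177 mm) begins 78 mm behind the grasp point.
Start: joints at [1.258, 0.417, -0.01, 1.614, 0.005, 1.111, -0.053], TCP at [0.168, -0.602, 0.303] pointing down, gripper open.
Joint ranges: [-2.81, 2.81], [-0.39, 2.02], [-1.27, 1.25], [0.06, 2.57], [-1.19, 4.33], [0.19, 2], [-2.82, 2.82]. Speed limits (rad/s): [1.89, 1.89, 2.39, 2.39, 3.01, 3.01, 3.01].

INTERFACE

Orientations are given as a 3x3 rotation matrix whose columns are the frame's x, y, z axes.
In Python, from workcell import state, snapshot, camera_model, finish_job, search_frame gives the robot as it stands.
- The arm moves only by the tool step_arm, never from a script. Its argument "moves" is a list of rows, each a list of 3 entries, a list of its own where there are three numbers: the shift along the tool's x, y, z in units of 0.2 m (1.0 is 0.2 m), then the turn, a rotation vector about the tool's x, y, z in units of 90 degrees (1.0 is 90 degrees), then the opening, from -1 (shut) to 1 (fully open). A call has 1 to 12 rows; each row shifts and turns the commanded pose from where the row before left it, along the tool's axes as they then stand; what a row does not reach is not made up. A row lasts 1/8 s, in which the tool goes at most 62.5 mm and 10.7 degrees, less where a joint would pass 70% of its speed; a pose out of reach is approached as far as the arm can. A call with a number of a shift or a turn outside -1 to 1 is refused whole. A call with a gripper value outside its range is refused whole. The fingers move at their own pace and stop on an object; "newtons" is the grip in N (left out, the last holds). Time passes only in rows, so rows that do not move let the fingers close. It gives the time, the measured TCP pose, the force, the opening and the grip force at its end, in the units of the state.
- state(): the state, without advancing time (a new reading comes with each control period).
- snapshot(name): name is "side" or "top"; returns (picture, depth): 384x512x3 uint8, red, green, blue; 384x512 float32, m along the optical axis (not along the pixel's ray), 0 where there is no reading.
- camera_model(name): a dict with "fx", "fy", "cx", "cy" (pixels), "R" (3x3) and "t" (3): a world point X has camera coordinates R X + t. Camera axes: x right, y down, z forward; pixel columns grow to the right and rows downward; lengths in m; the calibration is good to about 2 mm. A picture is of the moment at which its call begins. camera_model takes no time and is no camera call.
- finish_job(): hands the job in; it is judged then, once.
Trained networks look in the newest picture that a camera, given by its name, has taken for a name from the list of things; names that differ only in an ending like _2 or _b are one class to them, and where a whole thing is asked for, a point or a joint stands for the part that bears it (a point fixed in the world has none). Each returns a list of dicts, best first, with "conf" (0 to 1); they miss things now and then, are a little off and sometimes report something else, mostly with a low value. They report only what shows in the picture. A call takes as long as a camera call. They do not tell look-alikes from the thing itself.
- search_frame(thing, camera): "point" ([x, y, z] in m, in world coordinates, good to about 4 mm: the middle of the surface that is visible of it).
The state is a dict: "t": time; "joint_pos": joint angles; "dq": joint speeds; "tau": joint torques, N m; "tool_pos": TCP position; "eef_rot": TCP orientation; "force": force on the tool from outside, world axes, zero at the start; "moment": the same for the moment, N m; "gripper_width": opening from 0.0 (shut) to 1.0 (fully open); "gripper_force": force on a finger pad.
Only numpy, scipy, OpenCV 4.12 (cv2) and the standard library are available. Lean on these libraries where they do the work, as an engineer would, in place of code of your own. Each camera call takes 0.05 s, during which the arm holds its last target. There are 200 camera calls.

## Working session

There is one attempt and no reset: what is moved stays moved. The work goes in short steps, Python scripts to look and compute and a tool call to move; the robot and the scene stay as the last step left them, time stands still between calls to the robot, and variables do not carry over. Pictures are saved under pics/ and viewed, at most 10 in all, crops included, and the job is handed in when it is done.

Besides the shell and the picture viewer there is one more tool, called after "Emit:" as name(argument=value, ...), one argument or row to a line, values as JSON. step_arm: Moves the arm, as the interface text tells. Its arguments: {"type":"object","properties":{"moves":{"type":"array"},"newtons":{"type":"number"}},"required":["moves"]}

```bash
mkdir -p pics; ls; cat > h.py <<'E'
import numpy as np, cv2
from workcell import *
def snap(c,name=None):
    p,d=snapshot(c)
    if name: cv2.imwrite('pics/'+name,p[:,:,::-1])
    return p,d
def cloud(c,d):
    m=camera_model(c);v,u=np.mgrid[0:d.shape[0],0:d.shape[1]]
    P=np.stack([(u-m['cx'])/m['fx']*d,(v-m['cy'])/m['fy']*d,d],-1)
    W=(P-np.array(m['t']))@np.array(m['R']); W[d==0]=np.nan
    return W
E
python3 - <<'E'
from h import *
for c in('top','side'):
    p,d=snap(c,c+'0.png'); np.save(c+'0.npy',cloud(c,d))
    for t in ('rack','end_plate','bookend','arched_blank','leaning_blank','thick_blank','thin_blank','wrench','glue_bottle','mallet'):
        print(c,t,[(np.round(r['point'],3).tolist(),round(r['conf'],2)) for r in search_frame(t,c)][:3])
s=state();print(s['t'],s['eef_rot'],s['tool_pos'])
E
```

```text
pics
top rack [([0.591, -0.02, 0.039], 0.61), ([0.587, 0.018, 0.146], 0.5)]
top end_plate [([0.586, 0.02, 0.146], 0.75), ([0.621, 0.2, 0.117], 0.5)]
top bookend [([0.632, -0.13, 0.044], 0.98)]
top arched_blank [([0.613, 0.151, 0.135], 0.49), ([0.59, -0.02, 0.041], 0.31)]
top leaning_blank [([0.611, 0.097, 0.125], 0.81)]
top thick_blank [([0.373, -0.186, 0.094], 0.82), ([0.776, -0.004, 0.095], 0.81), ([0.558, -0.036, 0.132], 0.79)]
top thin_blank [([0.59, 0.02, 0.146], 0.76)]
top wrench [([0.37, -0.022, 0.008], 0.52)]
top glue_bottle [([0.374, 0.397, 0.1], 0.64), ([0.557, -0.035, 0.133], 0.44)]
top mallet [([0.37, -0.468, 0.089], 0.6)]
side rack [([0.563, 0.045, 0.042], 0.92)]
side end_plate [([0.626, 0.207, 0.121], 0.64)]
side bookend [([0.642, -0.096, 0.103], 0.73)]
side arched_blank [([0.609, 0.173, 0.122], 0.64)]
side leaning_blank [([0.596, 0.126, 0.134], 0.56)]
side thick_blank [([0.546, -0.02, 0.12], 0.91), ([0.558, -0.288, 0.066], 0.9), ([0.378, 0.158, 0.073], 0.71)]
side thin_blank [([0.59, 0.039, 0.114], 0.74)]
side wrench [([0.373, -0.021, 0.011], 0.49)]
side glue_bottle [([0.371, 0.432, 0.093], 0.88)]
side mallet [([0.368, -0.465, 0.075], 0.62)]
1.1 [[ 9.63289839e-01  2.68463563e-01 -3.28304249e-05]
 [ 2.68463563e-01 -9.63289840e-01  4.73599897e-06]
 [-3.03537716e-05 -1.33759125e-05 -9.99999999e-01]] [ 0.16780821 -0.60206014  0.30265486]
```

View pics/top0.png

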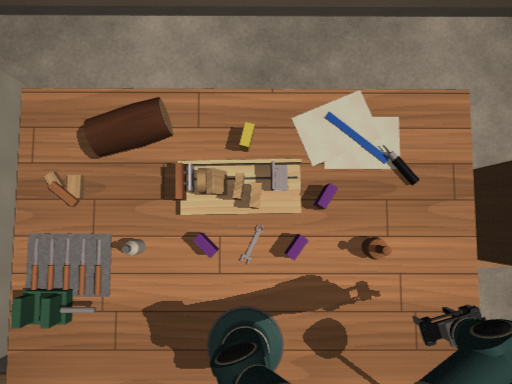

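View pics/side0.png

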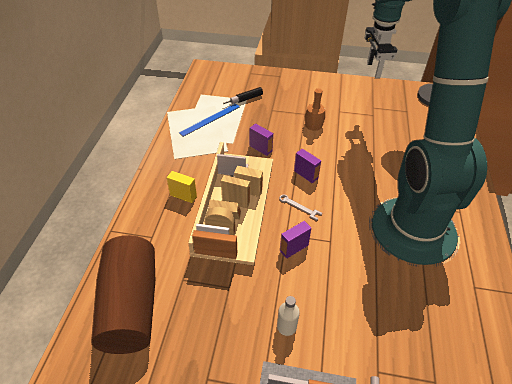

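```bash
python3 - <<'E'
from h import *
a=cv2.imread('pics/top0.png')[152:222,168:310];b=cv2.imread('pics/side0.png')[135:270,180:285]
a=cv2.resize(a,None,fx=5,fy=5,interpolation=cv2.INTER_CUBIC);b=cv2.resize(b,None,fx=4.3,fy=4.3,interpolation=cv2.INTER_CUBIC)
cv2.imwrite('pics/ca.png',a);cv2.imwrite('pics/cb.png',b)
W=np.load('top0.npy');
S=np.load('side0.npy')
for n,w in(('t',W),('s',S)):
    w=w.reshape(-1,3);R=w[(w[:,0]>.44)&(w[:,0]<.72)&(abs(w[:,1])<.3)]
    sh=R[(R[:,2]>.034)&(R[:,2]<.046)&(R[:,0]<.72)]
    print(n,len(sh),cv2.minAreaRect(sh[:,:2].astype(np.float32)*1000),np.median(sh[:,2]))
    f=R[(R[:,2]>.088)&(R[:,2]<.1)&(R[:,0]>.64)];print('fence',len(f),np.round(np.c_[f[:,1],f[:,0]][np.argsort(f[:,1])][::max(1,len(f)//12)],3).tolist())
    np.save(n+'R.npy',R)
    # height map
    k=[(.048,'.'),(.088,'-'),(.1,'f'),(.129,'b'),(.137,'w'),(.2,'#')]
w=W
for r in range(155,220):
    print(r,''.join('%3d'%(1000*z) if z==z and z>.05 else '  .' for z in w[r,172:305:1,2])) if r%2==0 else 0
E
```

```text
t 3782 ((590.702392578125, -25.53717041015625), (185.93673706054688, 544.8036499023438), 1.1456974744796753) 0.03920888667189823
fence 495 [[-0.205, 0.686], [-0.164, 0.689], [-0.124, 0.689], [-0.08, 0.697], [-0.043, 0.692], [-0.002, 0.692], [0.038, 0.688], [0.075, 0.689], [0.105, 0.689], [0.145, 0.681], [0.185, 0.687], [0.215, 0.64], [0.245, 0.685]]
s 2309 ((595.98095703125, -23.40460205078125), (197.24794006347656, 551.5532836914062), 1.0009174346923828) 0.04086459096253954
fence 485 [[-0.21, 0.688], [-0.156, 0.697], [-0.095, 0.672], [-0.069, 0.684], [-0.023, 0.691], [0.014, 0.688], [0.055, 0.682], [0.09, 0.683], [0.124, 0.693], [0.156, 0.688], [0.178, 0.685], [0.245, 0.686], [0.252, 0.66]]
156   .  .  .  .  .  .  .  .  .  .  .  .  .  .  .  .  .  .  .  .  .  .  .  .  .  .  .  .  .  .  .  .  .  .  .  .  .  .  .  .  .  .  .  .  .  .  .  .  .  .  .  .  .  .  .  .  .  .  .  .  .  .  .  .  .  .  .  .  .  .  .  .  .  .  .  .  .  .  .  .  .  .  .  .  .  .  .  .  .  .  .  .  .  .  .  .  .  .  .  .  .  .  .  .  .  .  .  .  .  .  .  .  .  .  .  .  .  .  .  .  .  .  .  .  .  .  .  .  .  .  .  
[... 11828 characters left out ...]
 .  .  .  .  .  .  .  .  .  .  .  .  .  .  .  .  .  .  .  .  .  .  .  .  .  .  .  .  .  .  .  .  .  .  .  .  .  .  .  .  .  .  .  .  .  .  .  .  .  .  .  .  .  .  .  .  .  .  .  .  .  .  .  .  .  .  .  .  .  .  .  .  .  .  .  .  .  .  .  .  .  .  .  .  .  .  .  .  .  .  .  .  .  .  .  .  .  .  .
218   .  .  .  .  .  .  .  .  .  .  .  .  .  .  .  .  .  .  .  .  .  .  .  .  .  .  .  .  .  .  .  .  .  .  .  .  .  .  .  .  .  .  .  .  .  .  .  .  .  .  .  .  .  .  .  .  .  .  .  .  .  .  .  .  .  .  .  .  .  .  .  .  .  .  .  .  .  .  .  .  .  .  .  .  .  .  .  .  .  .  .  .  .  .  .  .  .  .  .  .  .  .  .  .  .  .  .  .  .  .  .  .  .  .  .  .  .  .  .  .  .  .  .  .  .  .  .  .  .  .  .  .  .
```

View pics/ca.png

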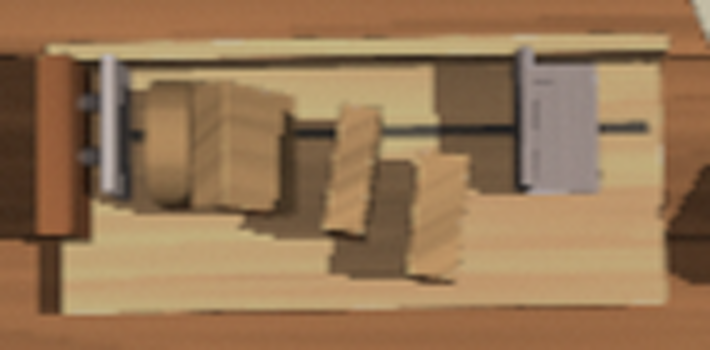

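View pics/cb.png

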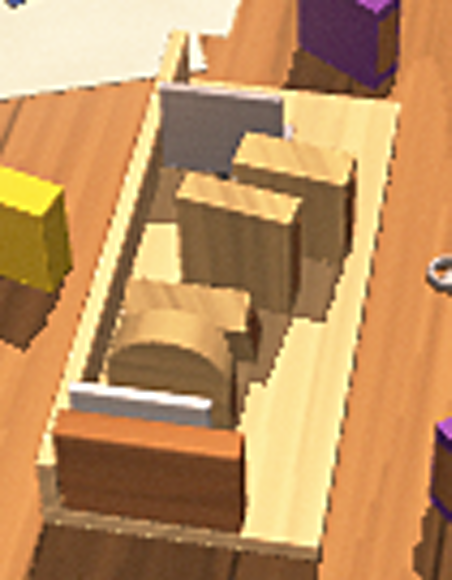

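```bash
python3 - <<'E'
from h import *
W=np.load('top0.npy')
def cl(r0,r1,c0,c1,z0,z1):
    w=W[r0:r1,c0:c1].reshape(-1,3);return w[(w[:,2]>z0)&(w[:,2]<z1)]
f=cl(158,164,175,305,.088,.101)
# fence rear/front edges per y-bin
ys=np.arange(-.19,.25,.02);lo=[];hi=[]
for y in ys:
    q=f[abs(f[:,1]-y)<.012,0];lo.append(q.min());hi.append(q.max())
print('fence lo',np.polyfit(ys,lo,1),'hi',np.polyfit(ys,hi,1))
sh=cl(195,222,172,310,.034,.046);lo=[sh[abs(sh[:,1]-y)<.012,0].min() for y in ys]
print('front',np.polyfit(ys,lo,1)); print('y range shelf',np.sort(sh[:,1])[[2,-3]],'fence',np.sort(f[:,1])[[2,-3]])
for n,a in dict(plate=(164,192,186,195,.108,.130),post=(164,200,174,186,.118,.14),arch=(168,194,196,208,.125,.15),thin=(172,200,225,250,.135,.15),thick=(181,208,245,264,.122,.14),book=(163,190,270,277,.12,.14),foot=(168,188,274,292,.043,.056)).items():
    q=cl(*a);r=cv2.minAreaRect(q[:,:2].astype(np.float32)*1000);print(n,len(q),np.round(r[0],0),np.round(r[1],0),round(r[2],1),'y',np.round(np.percentile(q[:,1],[2,50,98]),3),'x',np.round(np.percentile(q[:,0],[2,98]),3))
E
```

```text
fence lo [-0.0146645   0.68276314] hi [-0.01778719  0.69480352]
front [-0.02171218  0.49882906]
y range shelf [-0.21110084  0.24532319] fence [-0.20490093  0.24459231]
plate 81 [626. 198.] [94.  8.] 0.9 y [0.194 0.198 0.203] x [0.579 0.672]
post 242 [611. 236.] [123.  24.] 0.9 y [0.225 0.236 0.248] x [0.55  0.671]
arch 212 [611. 153.] [87. 35.] 0.7 y [0.136 0.152 0.17 ] x [0.578 0.651]
thin 205 [594.  24.] [28. 90.] 81.8 y [0.008 0.025 0.039] x [0.552 0.637]
thick 257 [563. -37.] [36. 91.] 83.7 y [-0.056 -0.035 -0.017] x [0.518 0.604]
book 76 [631. -99.] [ 8. 90.] 90.0 y [-0.103 -0.099 -0.095] x [0.588 0.675]
foot 202 [ 634. -141.] [58. 73.] 89.7 y [-0.158 -0.135 -0.112] x [0.598 0.67 ]
```

Emit:
step_arm(
  moves=[
    [[0.22,-0.18,0],[0,0,0],0.2],
    [[0.22,-0.18,0],[0,0,0],0.2],
    [[0.22,-0.18,0],[0,0,0],0.2],
    [[0.22,-0.18,0],[0,0,0],0.2],
    [[0.22,-0.18,0],[0,0,0],0.2],
    [[0.22,-0.18,0],[0,0,0],0.2],
    [[0.22,-0.18,0],[0,0,0],0.2],
    [[0.22,-0.18,0],[0,0,0],0.2],
    [[0.22,-0.18,0],[0,0,0],0.2],
    [[0.22,-0.18,0],[0,0,0],0.2],
    [[0.22,-0.18,0],[0,0,0],0.2],
    [[0.22,-0.18,0],[0,0,0],0.2],
  ],
  newtons=10,
)

```text
t: 2.6
tool_pos: [0.5613, -0.0426, 0.3028]
eef_rot: [[0.963, 0.268, 0.0], [0.268, -0.963, -0.0], [0.0, 0.0, -1.0]]
force: [0.3, -0.8, 0.5]
gripper_width: 0.6
gripper_force: 0.0
```

```bash
cat >> h.py <<'E'
def go(x=None,y=None,z=None,yaw=None):
    "units to reach world TCP x,y,z (z: fingertip height) and yaw deg; turn first, then shift"
    s=state();R=np.array(s['eef_rot']);p=np.array(s['tool_pos'])
    a=np.degrees(np.arctan2(R[1,0],R[0,0]));print('t',round(s['t'],2),'tcp',p.round(4),'tip z',round(p[2]-.097,4),'yaw',round(a,2),'tilt',R[:2,2].round(4),'F',np.round(s['force'],1),'w mm',round(s['gripper_width']*94,1))
    t=p.copy()
    for i,v in enumerate((x,y,None if z is None else z+.097)):
        if v is not None:t[i]=v
    if yaw is not None:
        print('turn',round(-(yaw-a)/90,3)); a=yaw
    c,n=np.cos(np.radians(a)),np.sin(np.radians(a));d=t-p
    print('shift total units',np.round(np.array([c*d[0]+n*d[1],n*d[0]-c*d[1],-d[2]])/.2,3))
E
python3 -c "
from h import *
go(.563,-.037,.07,-6.3)"
```

```text
t 2.6 tcp [ 0.5613 -0.0426  0.3028] tip z 0.2058 yaw 15.55 tilt [ 0.0004 -0.0001] F [ 0.3 -0.8  0.5] w mm 56.4
turn 0.243
shift total units [ 0.005 -0.029  0.679]
```

Emit:
step_arm(
  moves=[
    [[0,-0.03,0],[0,0,0.081],0.2],
    [[0,0,0],[0,0,0.081],0.2],
    [[0,0,0.1],[0,0,0.081],0.2],
    [[0,0,0.25],[0,0,0],0.2],
    [[0,0,0.2],[0,0,0],0.2],
    [[0,0,0.13],[0,0,0],0.2],
    [[0,0,0],[0,0,0],0.2],
  ],
)

```text
t: 3.48
tool_pos: [0.5581, -0.0383, 0.1653]
eef_rot: [[0.994, -0.11, -0.003], [-0.11, -0.994, 0.0], [-0.003, -0.0, -1.0]]
force: [0.2, -0.1, 0.6]
gripper_width: 0.598
gripper_force: 0.0
```

Emit:
step_arm(
  moves=[
    [[0,0,0],[0,0,0],-0.4],
    [[0,0,0],[0,0,0],-0.4],
    [[0,0,0],[0,0,0],-0.4],
    [[0,0,0],[0,0,0],-0.4],
  ],
  newtons=10,
)

```text
t: 3.98
tool_pos: [0.5593, -0.0384, 0.1678]
eef_rot: [[0.994, -0.11, 0.002], [-0.11, -0.994, -0.0], [0.002, -0.0, -1.0]]
force: [-1.3, 0.6, 7.9]
gripper_width: 0.383
gripper_force: 10.0
```

```bash
python3 -c "
from h import *
go(.63,-.068,.07,1)"
```

```text
t 3.98 tcp [ 0.5593 -0.0384  0.1678] tip z 0.0708 yaw -6.3 tilt [ 0.0017 -0.0002] F [-1.3  0.6  7.9] w mm 36.0
turn -0.081
shift total units [0.351 0.154 0.004]
```

Emit:
step_arm(
  moves=[
    [[0,0,-0.02],[0,0,0],-0.4],
    [[0,0.045,0],[0,0,-0.04],-0.4],
    [[0,0.045,0],[0,0,-0.041],-0.4],
    [[0.1,0,0],[0,0,0],-0.4],
    [[0.15,0,0],[0,0,0],-0.4],
    [[0.06,0,0],[0,0,0],-0.4],
    [[0.03,0,0],[0,0,0],-0.4],
    [[0.02,0,0],[0,0,0],-0.4],
    [[0.015,0,0],[0,0,0],-0.4],
    [[0,0,0.02],[0,0,0],-0.4],
    [[0,0,0.0],[0,0,0],-0.4],
  ],
)

```text
t: 5.35
tool_pos: [0.6324, -0.055, 0.1667]
eef_rot: [[1.0, 0.017, 0.0], [0.017, -1.0, -0.0], [0.0, 0.0, -1.0]]
force: [0.1, -0.3, -0.0]
gripper_width: 0.387
gripper_force: 10.0
```

```bash
python3 -c "
from h import *
go(.638,-.055,.07,1)"
```

```text
t 5.35 tcp [ 0.6324 -0.055   0.1667] tip z 0.0697 yaw 1.0 tilt [ 0.0005 -0.    ] F [ 0.1 -0.3 -0. ] w mm 36.4
turn -0.0
shift total units [ 0.028  0.    -0.002]
```

Emit:
step_arm(
  moves=[
    [[0.015,0,0],[0,0,0],-0.4],
    [[0.01,0,0],[0,0,0],-0.4],
    [[0.01,0,0],[0,0,0],-0.4],
    [[0,0,0],[0,0,0],-0.4],
  ],
)

```text
t: 5.85
tool_pos: [0.6384, -0.0549, 0.1661]
eef_rot: [[1.0, 0.017, -0.003], [0.017, -1.0, -0.0], [-0.003, 0.0, -1.0]]
force: [-8.4, 0.7, 3.4]
gripper_width: 0.386
gripper_force: 10.0
```

Emit:
step_arm(
  moves=[
    [[0,0,0],[0,0,0],-0.1],
    [[0,0,0],[0,0,0],-0.1],
    [[0,0,-0.2],[0,0,0],-0.1],
    [[0,0,-0.25],[0,0,0],-0.02],
  ],
)

```text
t: 6.35
tool_pos: [0.6391, -0.0548, 0.257]
eef_rot: [[1.0, 0.017, -0.002], [0.017, -1.0, 0.0], [-0.002, -0.0, -1.0]]
force: [0.3, 0.8, -0.1]
gripper_width: 0.484
gripper_force: 0.0
```

```bash
python3 -c "
from h import *
go(.594,.024,.07,-7.5)"
```

```text
t 6.35 tcp [ 0.6391 -0.0548  0.257 ] tip z 0.16 yaw 1.0 tilt [-0.0017  0.0004] F [ 0.3  0.8 -0.1] w mm 45.5
turn 0.094
shift total units [-0.275 -0.361  0.45 ]
```

Emit:
step_arm(
  moves=[
    [[-0.14,-0.18,0],[0,0,0.047],-0.02],
    [[-0.135,-0.18,0],[0,0,0.047],-0.02],
    [[0,0,0.15],[0,0,0],-0.02],
    [[0,0,0.2],[0,0,0],-0.02],
    [[0,0,0.1],[0,0,0],-0.02],
    [[0,0,0],[0,0,0],-0.5],
    [[0,0,0],[0,0,0],-0.6],
    [[0,0,0],[0,0,0],-0.6],
    [[0,0,0],[0,0,0],-0.6],
  ],
)

```text
t: 7.48
tool_pos: [0.5864, 0.0181, 0.1679]
eef_rot: [[0.992, -0.13, 0.002], [-0.13, -0.992, 0.0], [0.002, -0.0, -1.0]]
force: [-1.1, 0.3, 6.3]
gripper_width: 0.296
gripper_force: 10.0
```

```bash
python3 -c "
from h import *
go(.632,0,.07,1)"
```

```text
t 7.47 tcp [0.5864 0.0181 0.1679] tip z 0.0709 yaw -7.47 tilt [0.0018 0.0001] F [-1.1  0.3  6.3] w mm 27.9
turn -0.094
shift total units [0.226 0.095 0.004]
```

Emit:
step_arm(
  moves=[
    [[0,0,-0.02],[0,0,0],-0.6],
    [[0,0.045,0],[0,0,-0.047],-0.6],
    [[0,0.045,0],[0,0,-0.047],-0.6],
    [[0.1,0,0],[0,0,0],-0.6],
    [[0.08,0,0],[0,0,0],-0.6],
    [[0.03,0,0],[0,0,0],-0.6],
    [[0,0,0.02],[0,0,0],-0.6],
    [[0.01,0,0],[0,0,0],-0.6],
    [[0.01,0,0],[0,0,0],-0.6],
    [[0,0,0],[0,0,0],-0.6],
  ],
)

```text
t: 8.72
tool_pos: [0.6299, 0.001, 0.1667]
eef_rot: [[1.0, 0.017, -0.0], [0.017, -1.0, -0.0], [-0.0, 0.0, -1.0]]
force: [-3.2, -0.5, 3.3]
gripper_width: 0.298
gripper_force: 10.0
```

Emit:
step_arm(
  moves=[
    [[0.02,0,0],[0,0,0],-0.6],
    [[0,0,0],[0,0,0],-0.3],
    [[0,0,0],[0,0,0],-0.3],
    [[0,0,-0.2],[0,0,0],-0.3],
    [[-0.05,-0.15,-0.2],[0,0,0],-1],
    [[-0.05,-0.07,0],[0,0,0],-1],
    [[0,0,0],[0,0,0],-1],
  ],
)

```text
t: 9.6
tool_pos: [0.6126, 0.0455, 0.2462]
eef_rot: [[1.0, 0.019, -0.001], [0.019, -1.0, -0.0], [-0.001, -0.0, -1.0]]
force: [0.1, -0.9, -2.1]
gripper_width: 0.307
gripper_force: 9.7
```

```bash
python3 -c "
from h import *
p,d=snap('top');W=cloud('top',d)
def cl(r0,r1,c0,c1,z0,z1):
    w=W[r0:r1,c0:c1].reshape(-1,3);return w[(w[:,2]>z0)&(w[:,2]<z1)]
p,d=snap('side','side1.png');S=cloud('side',d);np.save('side1.npy',S)
go(.61,.042,.058,1)"
```

```text
t 9.7 tcp [0.6132 0.0438 0.2456] tip z 0.1486 yaw 0.96 tilt [-0.0015 -0.0005] F [ 0.5 -0.7 -1.9] w mm 28.7
turn -0.0
shift total units [-0.016  0.009  0.453]
```

View pics/side1.png

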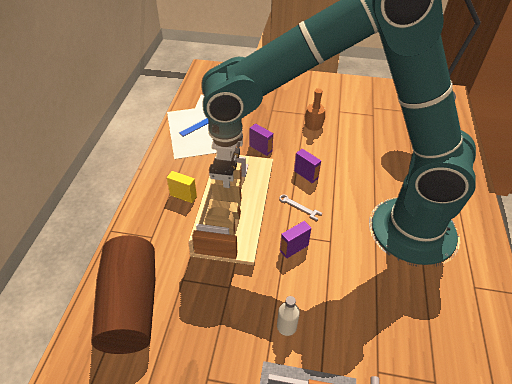

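```bash
python3 - <<'E'
from h import *
b=cv2.imread('pics/side1.png')[120:270,180:285]
cv2.imwrite('pics/cb1.png',cv2.resize(b,None,fx=4,fy=4,interpolation=cv2.INTER_CUBIC))
E
```

```text
(no output)
```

View pics/cb1.png

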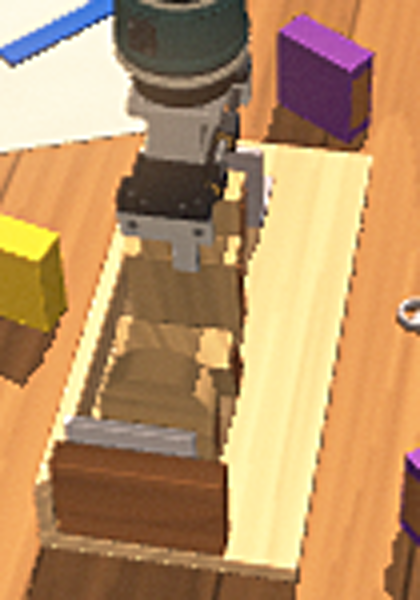

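Emit:
step_arm(
  moves=[
    [[0.05,0.1,0],[0,0,0],-1],
    [[0.04,0.11,0],[0,0,0],-1],
    [[0,0,0],[0,0,0],-1],
    [[0,0,0.2],[0,0,0],-1],
    [[0,0,0.15],[0,0,0],-1],
    [[0,0,0.04],[0,0,0],-1],
    [[0,0,0.01],[0,0,0],-1],
    [[0,0,0.005],[0,0,0],-1],
    [[0.02,0,0],[0,0,0],-1],
    [[0,0,0],[0,0,0],-1],
  ],
)

```text
t: 10.95
tool_pos: [0.6367, 0.0024, 0.1662]
eef_rot: [[1.0, 0.017, 0.001], [0.017, -1.0, -0.0], [0.001, 0.0, -1.0]]
force: [-3.6, -0.9, 9.4]
gripper_width: 0.302
gripper_force: 10.0
```

Emit:
step_arm(
  moves=[
    [[0,0,0],[0,0,0],-0.1],
    [[0,0,0],[0,0,0],-0.1],
    [[0,0,0],[0,0,0],-0.1],
    [[0,0,0],[0,0,0],-0.1],
  ],
)

```text
t: 11.45
tool_pos: [0.6361, 0.0031, 0.1656]
eef_rot: [[1.0, 0.017, -0.0], [0.017, -1.0, 0.0], [-0.0, -0.0, -1.0]]
force: [0.1, 0.5, 0.0]
gripper_width: 0.449
gripper_force: 0.0
```

Emit:
step_arm(
  moves=[
    [[0,0,-0.1],[0,0,0],-0.1],
    [[0,0,-0.2],[0,0,0],-0.1],
    [[0,0,-0.2],[0,0,0],-0.1],
    [[-0.05,-0.1,0],[0,0,0],-1],
    [[-0.08,-0.095,0],[0,0,0],-1],
    [[0,0,0],[0,0,0],-1],
    [[0,0,0],[0,0,0],-1],
  ],
)

```text
t: 12.32
tool_pos: [0.6095, 0.0415, 0.2659]
eef_rot: [[1.0, 0.017, 0.0], [0.017, -1.0, -0.0], [0.0, 0.0, -1.0]]
force: [-0.1, 0.3, -0.0]
gripper_width: 0.058
gripper_force: 0.0
```

```bash
python3 -c "
from h import *
p,d=snap('side','s2.png')
go(.61,.042,.058,1)
b=cv2.imread('pics/s2.png')[120:270,180:285]
cv2.imwrite('pics/cb2.png',cv2.resize(b,None,fx=4,fy=4,interpolation=cv2.INTER_CUBIC))"
```

```text
t 12.38 tcp [0.6097 0.0412 0.2657] tip z 0.1687 yaw 0.96 tilt [-0.     -0.0002] F [-0.8 -0.1 -0.7] w mm 2.1
turn -0.0
shift total units [ 0.002 -0.004  0.554]
```

View pics/cb2.png

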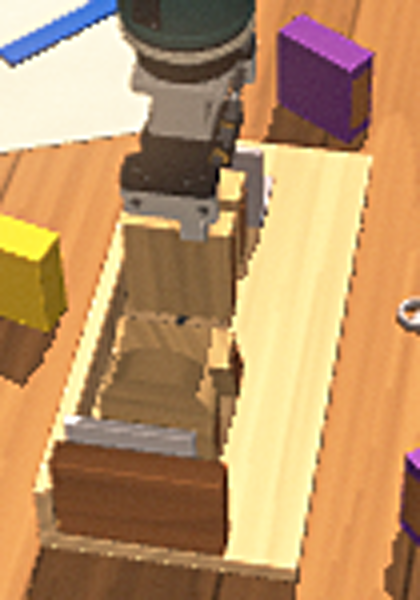

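Emit:
step_arm(
  moves=[
    [[0,0,0.2],[0,0,0],-1],
    [[0,0,0.2],[0,0,0],-1],
    [[0,0,0.1],[0,0,0],-1],
    [[0,0,0.05],[0,0,0],-1],
    [[0,0,0],[0,0,0],-1],
  ],
)

```text
t: 13.0
tool_pos: [0.6097, 0.0416, 0.1559]
eef_rot: [[1.0, 0.017, 0.0], [0.017, -1.0, 0.0], [0.0, -0.0, -1.0]]
force: [0.3, 0.1, 0.6]
gripper_width: 0.007
gripper_force: 0.0
```

Emit:
step_arm(
  moves=[
    [[0,-0.06,0],[0,0,0],-1],
    [[0,-0.04,0],[0,0,0],-1],
    [[0,-0.03,0],[0,0,0],-1],
    [[0,-0.03,0],[0,0,0],-1],
  ],
)

```text
t: 13.5
tool_pos: [0.6091, 0.0739, 0.156]
eef_rot: [[1.0, 0.017, 0.0], [0.017, -1.0, -0.0], [0.0, 0.0, -1.0]]
force: [-0.2, -1.5, 1.7]
gripper_width: 0.005
gripper_force: 1.3
```

Emit:
step_arm(
  moves=[
    [[0,-0.02,0],[0,0,0],-1],
    [[0,-0.02,0],[0,0,0],-1],
    [[0,-0.02,0],[0,0,0],-1],
    [[0,-0.02,0],[0,0,0],-1],
    [[0,-0.02,0],[0,0,0],-1],
    [[0,0,0],[0,0,0],-1],
  ],
)

```text
t: 14.25
tool_pos: [0.6084, 0.0943, 0.1555]
eef_rot: [[1.0, 0.018, -0.0], [0.018, -1.0, 0.0], [-0.0, -0.0, -1.0]]
force: [0.3, 0.2, 0.1]
gripper_width: 0.004
gripper_force: 0.0
```

```bash
cat >> h.py <<'E'
def look(n):
    p,d=snap('side',n); b=cv2.imread('pics/'+n)[130:265,185:280]
    cv2.imwrite('pics/c'+n,cv2.resize(b,None,fx=4.4,fy=4.4,interpolation=cv2.INTER_CUBIC))
E
python3 -c "
from h import *
look('s3.png');go()"
```

```text
t 14.3 tcp [0.6083 0.094  0.1554] tip z 0.0584 yaw 1.02 tilt [-0.0005  0.0004] F [-0.9  0.4  1.2] w mm 0.5
shift total units [ 0.  0. -0.]
```

View pics/cs3.png

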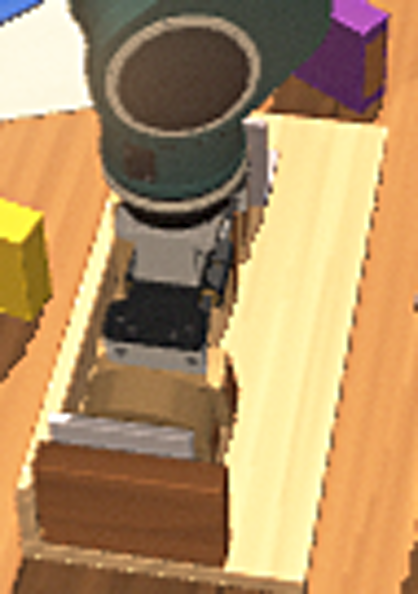

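Emit:
step_arm(
  moves=[
    [[0,0.1,0],[0,0,0],-1],
    [[-0.1,0.05,-0.15],[0,0,0],-1],
    [[-0.2,0,-0.25],[0,0,0],-0.6],
    [[-0.25,0,-0.1],[0,0,0],-0.6],
    [[0,0,0],[0,0,0],-0.6],
  ],
)

```text
t: 14.92
tool_pos: [0.4983, 0.0604, 0.2562]
eef_rot: [[1.0, 0.017, 0.002], [0.017, -1.0, -0.001], [0.002, 0.001, -1.0]]
force: [0.4, -0.4, 0.4]
gripper_width: 0.196
gripper_force: 0.0
```

```bash
cat >> h.py <<'E'
def tops():
    p,d=snap('top');W=cloud('top',d)
    w=W[155:222,172:310].reshape(-1,3)
    for n,y0,y1,z0,z1 in (('plate',.18,.212,.108,.127),('book',-.12,.16,.1,.2),('all',-.09,.178,.12,.155)):
        if n=='book':continue
        q=w[(w[:,1]>y0)&(w[:,1]<y1)&(w[:,2]>z0)&(w[:,2]<z1)&(w[:,0]>.5)&(w[:,0]<.685)]
        print(n,len(q),'y mean',q[:,1].mean().round(4))
        if n=='all':
            for y in np.arange(-.09,.178,.004):
                k=q[abs(q[:,1]-y)<.002]
                if len(k)>3: print('y %.3f n %d z %.3f x %.3f %.3f'%(y,len(k),np.median(k[:,2]),k[:,0].min(),k[:,0].max()))
E
python3 -c "
from h import *
go(.53,.1375,.06,1);tops()"
```

```text
t 14.93 tcp [0.4983 0.0604 0.2562] tip z 0.1592 yaw 0.95 tilt [ 0.0021 -0.0013] F [ 0.4 -0.4  0.4] w mm 18.4
turn -0.001
shift total units [ 0.165 -0.383  0.496]
plate 53 y mean 0.1954
all 814 y mean 0.0484
y -0.070 n 26 z 0.130 x 0.594 0.683
y -0.066 n 26 z 0.129 x 0.593 0.683
y -0.062 n 26 z 0.131 x 0.594 0.683
y -0.058 n 52 z 0.132 x 0.593 0.683
y -0.054 n 26 z 0.130 x 0.593 0.683
y -0.050 n 26 z 0.132 x 0.593 0.682
y -0.046 n 26 z 0.130 x 0.593 0.683
y -0.042 n 26 z 0.131 x 0.593 0.683
y -0.038 n 26 z 0.131 x 0.593 0.683
y -0.010 n 25 z 0.145 x 0.590 0.674
y -0.006 n 26 z 0.143 x 0.589 0.677
y -0.002 n 26 z 0.145 x 0.589 0.676
y 0.002 n 28 z 0.145 x 0.589 0.676
y 0.006 n 50 z 0.143 x 0.589 0.677
y 0.010 n 26 z 0.144 x 0.589 0.676
y 0.014 n 25 z 0.143 x 0.592 0.676
y 0.130 n 20 z 0.122 x 0.575 0.654
y 0.134 n 42 z 0.132 x 0.574 0.654
y 0.138 n 28 z 0.141 x 0.570 0.655
y 0.142 n 25 z 0.142 x 0.570 0.655
y 0.146 n 25 z 0.140 x 0.570 0.656
y 0.150 n 26 z 0.139 x 0.567 0.652
y 0.154 n 26 z 0.137 x 0.567 0.652
y 0.158 n 25 z 0.135 x 0.567 0.653
y 0.162 n 31 z 0.134 x 0.571 0.653
y 0.166 n 29 z 0.132 x 0.582 0.658
y 0.170 n 29 z 0.139 x 0.575 0.653
y 0.174 n 23 z 0.143 x 0.579 0.654
```

Emit:
step_arm(
  moves=[
    [[0.27,0,0],[0,0,0],-1],
    [[0.27,-0.02,0],[0,0,0],-1],
    [[0,0,0.2],[0,0,0],-1],
    [[0,0,0.2],[0,0,0],-1],
    [[0,-0.05,0.1],[0,0,0],-1],
    [[0,-0.06,0],[0,0,0],-1],
    [[0,-0.04,0],[0,0,0],-1],
    [[0,-0.03,0],[0,0,0],-1],
    [[0,-0.02,0],[0,0,0],-1],
    [[0,-0.01,0],[0,0,0],-1],
  ],
)

```text
t: 16.23
tool_pos: [0.6073, 0.1095, 0.1548]
eef_rot: [[1.0, 0.017, 0.0], [0.017, -1.0, -0.0], [0.0, 0.0, -1.0]]
force: [0.2, -1.3, -0.7]
gripper_width: 0.006
gripper_force: 0.9
```

Emit:
step_arm(
  moves=[
    [[0,-0.02,0],[0,0,0],-1],
    [[0,-0.02,0],[0,0,0],-1],
    [[0,-0.02,0],[0,0,0],-1],
  ],
)

```text
t: 16.6
tool_pos: [0.607, 0.1219, 0.1544]
eef_rot: [[1.0, 0.017, -0.0], [0.017, -1.0, 0.0], [-0.0, -0.0, -1.0]]
force: [-0.2, -2.0, -1.2]
gripper_width: 0.008
gripper_force: 0.8
```

Emit:
step_arm(
  moves=[
    [[0,-0.015,0],[0,0,0],-1],
    [[0,-0.015,0],[0,0,0],-1],
    [[0,0,0],[0,0,0],-1],
  ],
)

```text
t: 16.98
tool_pos: [0.6069, 0.1278, 0.1544]
eef_rot: [[1.0, 0.018, -0.0], [0.018, -1.0, 0.0], [-0.0, -0.0, -1.0]]
force: [0.0, -1.8, -1.2]
gripper_width: 0.003
gripper_force: 0.9
```

```bash
python3 -c "
from h import *
p,d=snap('side');W=cloud('side',d);np.save('s4.npy',W)
w=W.reshape(-1,3);q=w[(w[:,0]>.57)&(w[:,0]<.65)&(w[:,1]>.1)&(w[:,1]<.215)&(w[:,2]>.09)&(w[:,2]<.16)]
for y in np.arange(.1,.215,.004):
    k=q[abs(q[:,1]-y)<.002]
    if len(k)>1: print('%.3f n %d z %s'%(y,len(k),np.round(np.percentile(k[:,2],[5,50,95]),3)))
"
```

```text
0.144 n 6 z [0.139 0.141 0.144]
0.148 n 5 z [0.136 0.14  0.142]
0.152 n 4 z [0.14  0.143 0.158]
0.156 n 4 z [0.138 0.14  0.142]
0.160 n 5 z [0.137 0.14  0.143]
0.164 n 5 z [0.13  0.141 0.143]
0.168 n 17 z [0.098 0.126 0.141]
0.172 n 13 z [0.103 0.128 0.14 ]
0.176 n 8 z [0.103 0.117 0.126]
0.180 n 4 z [0.104 0.115 0.122]
0.184 n 6 z [0.093 0.112 0.13 ]
0.188 n 9 z [0.113 0.121 0.133]
0.192 n 8 z [0.104 0.127 0.133]
0.196 n 20 z [0.098 0.124 0.139]
0.200 n 100 z [0.111 0.13  0.143]
0.204 n 51 z [0.118 0.123 0.143]
0.208 n 57 z [0.108 0.122 0.159]
0.212 n 44 z [0.111 0.118 0.125]
```

Emit:
step_arm(
  moves=[
    [[0,0.01,0],[0,0,0],-1],
    [[0,0.01,0],[0,0,0],-1],
    [[0,0.02,0],[0,0,0],-1],
    [[0,0.02,0],[0,0,0],-1],
    [[0,0.1,0],[0,0,0],-1],
    [[0,0.15,-0.1],[0,0,0],-1],
    [[-0.2,0,-0.2],[0,0,0],-0.6],
    [[-0.25,0,-0.2],[0,0,0],-0.6],
    [[0,0,0],[0,0,0],-0.6],
  ],
)

```text
t: 18.15
tool_pos: [0.5181, 0.0629, 0.2565]
eef_rot: [[1.0, 0.017, 0.004], [0.017, -1.0, -0.001], [0.004, 0.001, -1.0]]
force: [0.9, -0.4, -1.0]
gripper_width: 0.197
gripper_force: 0.0
```

```bash
sed -i 's/-.09,.178/-.09,.21/g' h.py; python3 -c "
from h import *
go(.53,.15,.06,1);tops()" | grep -v 'y -0\|y 0.00\|y 0.01'
```

```text
t 18.15 tcp [0.5181 0.0629 0.2565] tip z 0.1595 yaw 0.96 tilt [ 0.0043 -0.0012] F [ 0.9 -0.4 -1. ] w mm 18.6
turn -0.0
shift total units [ 0.067 -0.434  0.497]
plate 74 y mean 0.2016
all 802 y mean 0.054
y 0.138 n 30 z 0.135 x 0.599 0.654
y 0.142 n 16 z 0.138 x 0.599 0.652
y 0.146 n 16 z 0.139 x 0.599 0.652
y 0.150 n 17 z 0.139 x 0.596 0.652
y 0.154 n 20 z 0.140 x 0.595 0.653
y 0.158 n 24 z 0.139 x 0.591 0.652
y 0.162 n 24 z 0.139 x 0.595 0.653
y 0.166 n 13 z 0.142 x 0.598 0.645
y 0.170 n 18 z 0.141 x 0.595 0.654
y 0.174 n 16 z 0.142 x 0.595 0.650
y 0.178 n 21 z 0.141 x 0.595 0.655
y 0.182 n 22 z 0.141 x 0.591 0.654
y 0.186 n 19 z 0.139 x 0.595 0.655
y 0.190 n 22 z 0.139 x 0.592 0.654
y 0.194 n 23 z 0.139 x 0.585 0.653
y 0.198 n 7 z 0.122 x 0.579 0.676
y 0.202 n 15 z 0.122 x 0.579 0.676
y 0.206 n 12 z 0.122 x 0.590 0.676
```

Emit:
step_arm(
  moves=[
    [[0.02,-0.26,0],[0,0,0],-0.6],
    [[0.02,-0.255,0],[0,0,0],-0.6],
    [[0,0,0.2],[0,0,0],-0.6],
    [[0,0,0.2],[0,0,0],-0.6],
    [[0,0,0.1],[0,0,0],-0.6],
    [[0.05,0,0],[0,0,0],-0.6],
    [[0.05,0,0],[0,0,0],-0.6],
    [[0,0,0],[0,0,0],-0.6],
  ],
)

```text
t: 19.2
tool_pos: [0.5468, 0.1674, 0.1542]
eef_rot: [[1.0, 0.016, 0.001], [0.016, -1.0, 0.001], [0.001, -0.001, -1.0]]
force: [0.2, -0.3, 0.3]
gripper_width: 0.198
gripper_force: 0.0
```

```bash
python3 -c "
from h import *
go(.583,.166,.06,1)"
```

```text
t 19.2 tcp [0.5468 0.1674 0.1542] tip z 0.0572 yaw 0.94 tilt [0.0014 0.0006] F [ 0.2 -0.3  0.3] w mm 18.6
turn -0.001
shift total units [ 0.181  0.01  -0.014]
```

Emit:
step_arm(
  moves=[
    [[0.04,0,0],[0,0,0],-0.6],
    [[0.04,0,0],[0,0,0],-0.6],
    [[0.03,0,0],[0,0,0],-0.6],
    [[0.03,0,0],[0,0,0],-0.6],
    [[0.015,0,0],[0,0,0],-0.6],
    [[0.01,0,0],[0,0,0],-0.6],
    [[0,0,0],[0,0,0],-0.6],
  ],
)

```text
t: 20.08
tool_pos: [0.5786, 0.1682, 0.1535]
eef_rot: [[1.0, 0.017, 0.0], [0.017, -1.0, 0.0], [0.0, -0.0, -1.0]]
force: [-0.1, 0.5, 0.9]
gripper_width: 0.2
gripper_force: 0.0
```

Emit:
step_arm(
  moves=[
    [[0.015,0,0],[0,0,0],-0.6],
    [[0.015,0,0],[0,0,0],-0.6],
    [[0.01,0,0],[0,0,0],-0.6],
    [[0,0,0],[0,0,0],-0.6],
  ],
)

```text
t: 20.58
tool_pos: [0.58, 0.1687, 0.1533]
eef_rot: [[1.0, 0.019, -0.014], [0.019, -1.0, -0.004], [-0.014, 0.004, -1.0]]
force: [-68.5, -9.1, 51.1]
gripper_width: 0.203
gripper_force: 35.0
```

Emit:
step_arm(
  moves=[
    [[-0.04,0,0],[0,0,0],-0.6],
    [[0,0,0],[0,0,0],-0.6],
  ],
)

```text
t: 20.82
tool_pos: [0.5784, 0.1683, 0.1538]
eef_rot: [[1.0, 0.018, 0.001], [0.018, -1.0, 0.0], [0.001, -0.0, -1.0]]
force: [-0.3, 0.4, 0.4]
gripper_width: 0.201
gripper_force: 0.0
```

```bash
python3 -c "
from h import *
go(.53,.166,.06,1)
p,d=snap('top');W=cloud('top',d);w=W[150:225,170:310].reshape(-1,3)
q=w[(w[:,1]>.13)&(w[:,1]<.215)&(w[:,0]>.63)&(w[:,0]<.69)&(w[:,2]>.1)&(w[:,2]<.15)]
for y in np.arange(.13,.212,.006):
    k=q[abs(q[:,1]-y)<.003]
    if len(k):print(round(y,3),len(k),k[:,0].max().round(4),np.median(k[:,2]).round(3))
"
```

```text
t 20.82 tcp [0.5784 0.1683 0.1538] tip z 0.0568 yaw 1.02 tilt [0.0006 0.0002] F [-0.3  0.4  0.4] w mm 18.9
turn 0.0
shift total units [-0.242  0.007 -0.016]
0.136 32 0.6774 0.137
0.142 17 0.6778 0.138
0.148 16 0.6769 0.14
0.154 8 0.6772 0.141
0.16 5 0.6774 0.137
0.166 2 0.6772 0.139
```

Emit:
step_arm(
  moves=[
    [[-0.2,0,0],[0,0,0],-0.6],
    [[-0.1,0.05,-0.3],[0,0,0],-1],
    [[0,0.3,-0.2],[0,0,0],-1],
    [[0,0.3,0],[0,0,0],-1],
    [[0,0.3,0],[0,0,0],-1],
    [[0,0.3,0],[0,0,0],-1],
    [[0,0.3,0],[0,0,0],-1],
    [[0,0,0],[0,0,0],-1],
  ],
)

```text
t: 21.88
tool_pos: [0.524, -0.1397, 0.2466]
eef_rot: [[1.0, 0.01, 0.0], [0.01, -1.0, -0.001], [0.0, 0.001, -1.0]]
force: [0.0, 1.0, 0.4]
gripper_width: 0.002
gripper_force: 0.0
```

```bash
python3 -c "
from h import *
go(.635,-.145,.062,1);tops()"
```

```text
t 21.88 tcp [ 0.524  -0.1397  0.2466] tip z 0.1496 yaw 0.59 tilt [ 0.0002 -0.0012] F [0.  1.  0.4] w mm 0.2
turn -0.005
shift total units [0.554 0.036 0.438]
plate 68 y mean 0.1967
all 916 y mean 0.0664
y -0.070 n 26 z 0.130 x 0.594 0.683
y -0.066 n 26 z 0.131 x 0.593 0.683
y -0.062 n 26 z 0.132 x 0.594 0.683
y -0.058 n 52 z 0.131 x 0.593 0.683
y -0.054 n 26 z 0.131 x 0.594 0.683
y -0.050 n 26 z 0.132 x 0.593 0.682
y -0.046 n 25 z 0.132 x 0.593 0.682
y -0.042 n 26 z 0.132 x 0.593 0.683
y -0.038 n 26 z 0.130 x 0.594 0.682
y -0.010 n 26 z 0.144 x 0.590 0.677
y -0.006 n 26 z 0.144 x 0.590 0.677
y -0.002 n 26 z 0.143 x 0.589 0.676
y 0.002 n 27 z 0.144 x 0.589 0.677
y 0.006 n 51 z 0.144 x 0.589 0.677
y 0.010 n 26 z 0.145 x 0.589 0.676
y 0.014 n 25 z 0.143 x 0.591 0.676
y 0.134 n 24 z 0.139 x 0.591 0.674
y 0.138 n 27 z 0.139 x 0.589 0.678
y 0.142 n 27 z 0.138 x 0.589 0.678
y 0.146 n 26 z 0.139 x 0.590 0.678
y 0.150 n 26 z 0.138 x 0.589 0.677
y 0.154 n 31 z 0.139 x 0.589 0.678
y 0.158 n 35 z 0.140 x 0.589 0.677
y 0.162 n 33 z 0.139 x 0.589 0.677
y 0.166 n 20 z 0.139 x 0.603 0.674
y 0.170 n 23 z 0.137 x 0.597 0.673
y 0.174 n 26 z 0.136 x 0.593 0.673
y 0.178 n 24 z 0.139 x 0.593 0.668
y 0.182 n 29 z 0.141 x 0.593 0.672
y 0.186 n 26 z 0.139 x 0.597 0.669
y 0.190 n 25 z 0.138 x 0.593 0.673
y 0.194 n 21 z 0.136 x 0.586 0.669
y 0.198 n 12 z 0.121 x 0.579 0.676
y 0.202 n 15 z 0.123 x 0.593 0.673
```

Emit:
step_arm(
  moves=[
    [[0.28,0.036,0],[0,0,-0.005],-1],
    [[0.275,0,0],[0,0,0],-1],
    [[0,0,0.2],[0,0,0],-1],
    [[0,0,0.18],[0,0,0],-1],
    [[0,0,0.06],[0,0,0],-1],
    [[0,-0.06,0],[0,0,0],-1],
    [[0,-0.04,0],[0,0,0],-1],
    [[0,-0.04,0],[0,0,0],-1],
    [[0,-0.04,0],[0,0,0],-1],
    [[0,-0.04,0],[0,0,0],-1],
  ],
)

```text
t: 23.18
tool_pos: [0.635, -0.0963, 0.1604]
eef_rot: [[1.0, 0.024, 0.003], [0.024, -1.0, -0.002], [0.003, 0.002, -1.0]]
force: [2.6, -8.9, 1.2]
gripper_width: 0.006
gripper_force: 4.3
```

Emit:
step_arm(
  moves=[
    [[0,-0.035,0],[0,0,0],-1],
    [[0,-0.035,0],[0,0,0],-1],
    [[0,-0.035,0],[0,0,0],-1],
    [[0,-0.035,0],[0,0,0],-1],
    [[0,-0.035,0],[0,0,0],-1],
    [[0,-0.035,0],[0,0,0],-1],
    [[0,-0.035,0],[0,0,0],-1],
    [[0,-0.035,0],[0,0,0],-1],
    [[0,-0.035,0],[0,0,0],-1],
    [[0,-0.035,0],[0,0,0],-1],
    [[0,-0.035,0],[0,0,0],-1],
    [[0,-0.035,0],[0,0,0],-1],
  ],
)

```text
t: 24.68
tool_pos: [0.6333, -0.0127, 0.1604]
eef_rot: [[1.0, 0.024, 0.004], [0.024, -1.0, -0.002], [0.004, 0.002, -1.0]]
force: [7.0, -9.5, -1.7]
gripper_width: 0.005
gripper_force: 4.9
```

```bash
python3 -c "
from h import *
look('s5.png');go(None,.0545)"
```

```text
t 24.73 tcp [ 0.6332 -0.0114  0.1604] tip z 0.0634 yaw 1.41 tilt [ 0.0039 -0.0012] F [ 6.3 -8.  -1.4] w mm 0.5
shift total units [ 0.008 -0.33  -0.   ]
```

View pics/cs5.png

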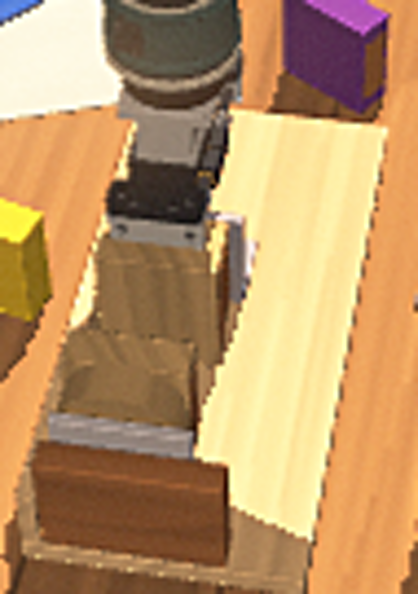

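Emit:
step_arm(
  moves=[
    [[0,-0.035,0],[0,0,0],-1],
    [[0,-0.035,0],[0,0,0],-1],
    [[0,-0.035,0],[0,0,0],-1],
    [[0,-0.035,0],[0,0,0],-1],
    [[0,-0.035,0],[0,0,0],-1],
    [[0,-0.035,0],[0,0,0],-1],
    [[0,-0.035,0],[0,0,0],-1],
    [[0,-0.02,0],[0,0,0],-1],
    [[0,-0.01,0],[0,0,0],-1],
  ],
)

```text
t: 25.85
tool_pos: [0.6319, 0.0424, 0.1604]
eef_rot: [[1.0, 0.024, 0.004], [0.024, -1.0, -0.002], [0.004, 0.002, -1.0]]
force: [6.4, -10.6, 0.1]
gripper_width: 0.006
gripper_force: 5.0
```

```bash
sed -i "s/('plate',.18,.212,.108,.127)/('plate',.19,.22,.112,.127)/" h.py; python3 -c "
from h import *
go(None,.0545);tops()"
```

```text
t 25.85 tcp [0.6319 0.0424 0.1604] tip z 0.0634 yaw 1.37 tilt [ 0.0039 -0.0016] F [  6.4 -10.6   0.1] w mm 0.5
shift total units [ 0.001 -0.06  -0.   ]
plate 57 y mean 0.199
all 434 y mean 0.1658
y 0.114 n 4 z 0.143 x 0.588 0.598
y 0.118 n 4 z 0.144 x 0.588 0.598
y 0.122 n 7 z 0.143 x 0.588 0.599
y 0.126 n 5 z 0.143 x 0.588 0.599
y 0.134 n 4 z 0.137 x 0.592 0.603
y 0.138 n 17 z 0.138 x 0.590 0.645
y 0.142 n 22 z 0.138 x 0.590 0.659
y 0.146 n 25 z 0.137 x 0.589 0.678
y 0.150 n 27 z 0.139 x 0.589 0.677
y 0.154 n 28 z 0.140 x 0.589 0.678
y 0.158 n 35 z 0.139 x 0.589 0.677
y 0.162 n 34 z 0.139 x 0.589 0.678
y 0.166 n 21 z 0.140 x 0.603 0.674
y 0.170 n 24 z 0.138 x 0.596 0.672
y 0.174 n 23 z 0.141 x 0.597 0.672
y 0.178 n 26 z 0.140 x 0.593 0.673
y 0.182 n 24 z 0.139 x 0.596 0.668
y 0.186 n 25 z 0.140 x 0.597 0.672
y 0.190 n 26 z 0.139 x 0.593 0.668
y 0.194 n 25 z 0.138 x 0.583 0.673
y 0.198 n 10 z 0.122 x 0.586 0.677
y 0.202 n 17 z 0.124 x 0.586 0.676
```

Emit:
step_arm(
  moves=[
    [[0,-0.015,0],[0,0,0],-1],
    [[0,-0.015,0],[0,0,0],-1],
    [[0,0,0],[0,0,0],-1],
  ],
)

```text
t: 26.28
tool_pos: [0.6317, 0.0487, 0.1604]
eef_rot: [[1.0, 0.024, 0.004], [0.024, -1.0, -0.001], [0.004, 0.001, -1.0]]
force: [5.4, -7.2, -0.2]
gripper_width: 0.004
gripper_force: 3.7
```

Emit:
step_arm(
  moves=[
    [[0,-0.01,0],[0,0,0],-1],
    [[0,-0.01,0],[0,0,0],-1],
    [[0,0,0],[0,0,0],-1],
  ],
)

```text
t: 26.65
tool_pos: [0.6316, 0.0517, 0.1605]
eef_rot: [[1.0, 0.023, 0.004], [0.023, -1.0, -0.002], [0.004, 0.002, -1.0]]
force: [4.5, -12.1, 0.8]
gripper_width: 0.004
gripper_force: 6.1
```

```bash
python3 -c "
from h import *
go();tops()" |egrep 't |plate|y 0.1[0-9]'
```

```text
t 26.65 tcp [0.6316 0.0517 0.1605] tip z 0.0635 yaw 1.33 tilt [ 0.0036 -0.0023] F [  4.5 -12.1   0.8] w mm 0.4
shift total units [ 0.  0. -0.]
plate 67 y mean 0.2017
y 0.134 n 4 z 0.144 x 0.588 0.598
y 0.142 n 5 z 0.139 x 0.590 0.599
y 0.146 n 5 z 0.139 x 0.589 0.602
y 0.150 n 18 z 0.139 x 0.590 0.646
y 0.154 n 22 z 0.139 x 0.592 0.656
y 0.158 n 35 z 0.138 x 0.589 0.673
y 0.162 n 31 z 0.138 x 0.589 0.677
y 0.166 n 29 z 0.139 x 0.589 0.677
y 0.170 n 20 z 0.140 x 0.600 0.667
y 0.174 n 23 z 0.140 x 0.593 0.664
y 0.178 n 23 z 0.138 x 0.593 0.672
y 0.182 n 26 z 0.141 x 0.600 0.668
y 0.186 n 24 z 0.140 x 0.593 0.667
y 0.190 n 29 z 0.138 x 0.593 0.673
y 0.194 n 26 z 0.140 x 0.597 0.673
y 0.198 n 12 z 0.130 x 0.579 0.676
```

```bash
cat >> h.py <<'E'
def plate(W=None):
    if W is None: W=cloud('top',snap('top')[1])
    w=W[150:225,170:310].reshape(-1,3)
    q=w[(w[:,1]>.185)&(w[:,1]<.222)&(w[:,2]>.112)&(w[:,2]<.127)&(w[:,0]>.575)&(w[:,0]<.68)]
    # relative to the fixed post front (z~.13)
    o=w[(w[:,1]>.222)&(w[:,1]<.26)&(w[:,2]>.12)&(w[:,0]>.56)&(w[:,0]<.66)]
    print('plate y',len(q),q[:,1].mean().round(4),np.percentile(q[:,1],[5,50,95]).round(4),'post',np.median(o[:,1]).round(4))
E
python3 -c "
from h import *
plate(np.load('top0.npy'));plate();plate();plate()"
```

```text
plate y 84 0.1984 [0.1943 0.1984 0.2023] post 0.2358
plate y 69 0.2015 [0.1914 0.2023 0.2062] post 0.2359
plate y 72 0.2008 [0.1891 0.2023 0.206 ] post 0.2354
plate y 77 0.2003 [0.1877 0.2019 0.2061] post 0.2359
```

Emit:
step_arm(
  moves=[
    [[0,-0.01,0],[0,0,0],-1],
    [[0,-0.008,0],[0,0,0],-1],
    [[0,0,0],[0,0,0],-1],
    [[0,0,0],[0,0,0],-1],
  ],
)

```text
t: 27.35
tool_pos: [0.6315, 0.0551, 0.1604]
eef_rot: [[1.0, 0.023, 0.003], [0.023, -1.0, -0.002], [0.003, 0.002, -1.0]]
force: [5.0, -13.5, 1.2]
gripper_width: 0.001
gripper_force: 6.5
```

```bash
python3 -c "
from h import *
go();plate();plate()
A=np.load('side0.npy');B=cloud('side',snap('side')[1])
for W in(A,B):
    w=W.reshape(-1,3);q=w[(w[:,1]>.185)&(w[:,1]<.22)&(w[:,2]>.116)&(w[:,2]<.124)&(w[:,0]>.585)&(w[:,0]<.67)];print(len(q),np.percentile(q[:,1],[5,25,50,75,95]).round(4))
"
```

```text
t 27.35 tcp [0.6315 0.0551 0.1604] tip z 0.0634 yaw 1.32 tilt [ 0.0035 -0.0024] F [  5.  -13.5   1.2] w mm 0.1
shift total units [ 0.  0. -0.]
plate y 81 0.2036 [0.1899 0.2053 0.2095] post 0.2358
plate y 80 0.2038 [0.1898 0.2054 0.2098] post 0.2356
92 [0.1957 0.1988 0.2024 0.2047 0.2065]
110 [0.1962 0.2022 0.2069 0.2109 0.2131]
```

Emit:
step_arm(
  moves=[
    [[0,0.02,0],[0,0,0],-1],
    [[0,0.1,0],[0,0,0],-1],
    [[0,0.1,-0.2],[0,0,0],-1],
    [[-0.1,0.2,-0.25],[0,0,0],-1],
    [[-0.2,0.2,0],[0,0,0],-1],
    [[-0.2,0.2,0],[0,0,0],-1],
    [[0,0.2,0],[0,0,0],-1],
    [[0,0,0],[0,0,0],-1],
  ],
)

```text
t: 28.5
tool_pos: [0.5359, -0.1506, 0.2458]
eef_rot: [[1.0, 0.02, 0.0], [0.02, -1.0, -0.001], [0.0, 0.001, -1.0]]
force: [0.2, 1.0, -0.6]
gripper_width: 0.005
gripper_force: 0.0
```

```bash
python3 - <<'E'
from h import *
go();plate();tops()
# front faces from the side camera: points with low z band, per y bin
p,d=snap('side','s6.png');W=cloud('side',d);w=W.reshape(-1,3)
q=w[(w[:,0]>.55)&(w[:,0]<.64)&(w[:,1]>.04)&(w[:,1]<.215)&(w[:,2]>.05)&(w[:,2]<.128)]
for y in np.arange(.06,.206,.006):
    k=q[abs(q[:,1]-y)<.003]
    if len(k)>2: print('F %.3f n %d x %s'%(y,len(k),np.percentile(k[:,0],[5,20,50]).round(4)))
E
```

```text
t 28.5 tcp [ 0.5359 -0.1506  0.2458] tip z 0.1488 yaw 1.14 tilt [ 0.0004 -0.0013] F [ 0.2  1.  -0.6] w mm 0.4
shift total units [ 0.  0. -0.]
plate y 79 0.2038 [0.1896 0.2055 0.2097] post 0.2359
plate 75 y mean 0.2047
all 984 y mean 0.1344
y 0.070 n 42 z 0.131 x 0.582 0.678
y 0.074 n 39 z 0.131 x 0.582 0.679
y 0.078 n 28 z 0.131 x 0.593 0.679
y 0.082 n 25 z 0.132 x 0.592 0.678
y 0.086 n 25 z 0.131 x 0.593 0.679
y 0.090 n 25 z 0.131 x 0.593 0.678
y 0.094 n 25 z 0.131 x 0.592 0.679
y 0.098 n 26 z 0.132 x 0.592 0.678
y 0.102 n 31 z 0.131 x 0.593 0.678
y 0.106 n 38 z 0.131 x 0.592 0.679
y 0.110 n 30 z 0.130 x 0.590 0.679
y 0.114 n 25 z 0.143 x 0.588 0.673
y 0.118 n 29 z 0.144 x 0.588 0.677
y 0.122 n 38 z 0.144 x 0.588 0.676
y 0.126 n 35 z 0.145 x 0.587 0.676
y 0.130 n 27 z 0.144 x 0.587 0.673
y 0.134 n 28 z 0.143 x 0.586 0.677
y 0.138 n 26 z 0.145 x 0.588 0.676
y 0.142 n 26 z 0.139 x 0.590 0.677
y 0.146 n 26 z 0.139 x 0.589 0.677
y 0.150 n 28 z 0.139 x 0.590 0.677
y 0.154 n 31 z 0.140 x 0.589 0.677
y 0.158 n 34 z 0.139 x 0.589 0.677
y 0.162 n 32 z 0.139 x 0.589 0.677
y 0.166 n 31 z 0.139
[... 373 characters left out ...]
 19 x [0.5809 0.5811 0.582 ]
F 0.078 n 47 x [0.581  0.5834 0.5868]
F 0.090 n 9 x [0.59   0.5903 0.5905]
F 0.096 n 9 x [0.5897 0.5899 0.59  ]
F 0.120 n 6 x [0.5867 0.5868 0.587 ]
F 0.126 n 9 x [0.5863 0.5867 0.5869]
F 0.132 n 3 x [0.5863 0.5864 0.5866]
F 0.138 n 20 x [0.5866 0.587  0.5876]
F 0.144 n 11 x [0.5888 0.5889 0.5894]
F 0.150 n 4 x [0.5887 0.5889 0.5891]
F 0.156 n 7 x [0.5881 0.5887 0.5889]
F 0.162 n 7 x [0.5881 0.5883 0.5887]
F 0.168 n 15 x [0.5888 0.5892 0.5897]
F 0.174 n 7 x [0.5911 0.5912 0.5936]
F 0.180 n 8 x [0.5888 0.5901 0.5942]
F 0.186 n 8 x [0.5899 0.5915 0.5921]
F 0.192 n 5 x [0.5912 0.5922 0.5938]
F 0.198 n 16 x [0.5908 0.595  0.6052]
F 0.204 n 39 x [0.5786 0.5892 0.6089]
```

Emit:
step_arm(
  moves=[
    [[0.014,-0.278,0],[0,0,0],-1],
    [[0.014,-0.278,0],[0,0,0],-1],
    [[0.014,-0.278,0],[0,0,0],-1],
    [[0.014,-0.278,0],[0,0,0],-1],
    [[0.014,-0.276,0],[0,0,0],-1],
    [[0,0,0.2],[0,0,0],-1],
    [[0,0,0.19],[0,0,0],-1],
    [[0,0,0.05],[0,0,0],-1],
    [[0.07,0,0],[0,0,0],-1],
    [[0.04,0,0],[0,0,0],-1],
    [[0,0,0],[0,0,0],-1],
  ],
)

```text
t: 30.02
tool_pos: [0.5669, 0.1318, 0.1583]
eef_rot: [[1.0, 0.025, 0.002], [0.025, -1.0, 0.001], [0.002, -0.001, -1.0]]
force: [-0.0, 0.4, -0.5]
gripper_width: 0.007
gripper_force: 0.0
```

```bash
python3 -c "
from h import *
go(.575,.1265,.06,1)"
```

```text
t 30.02 tcp [0.5669 0.1318 0.1583] tip z 0.0613 yaw 1.41 tilt [0.0018 0.0006] F [-0.   0.4 -0.5] w mm 0.7
turn 0.005
shift total units [0.04  0.027 0.007]
```

Emit:
step_arm(
  moves=[
    [[0.02,0.026,0],[0,0,0.005],-1],
    [[0.02,0,0],[0,0,0],-1],
    [[0.01,0,0],[0,0,0],-1],
    [[0,0,0],[0,0,0],-1],
  ],
)

```text
t: 30.52
tool_pos: [0.5759, 0.1268, 0.1573]
eef_rot: [[1.0, 0.017, -0.0], [0.017, -1.0, 0.0], [-0.0, -0.0, -1.0]]
force: [-0.5, -1.0, 0.2]
gripper_width: 0.007
gripper_force: 0.0
```

Emit:
step_arm(
  moves=[
    [[0.007,0,0],[0,0,0],-1],
    [[0,0,0],[0,0,0],-1],
  ],
)

```text
t: 30.78
tool_pos: [0.5772, 0.1269, 0.1573]
eef_rot: [[1.0, 0.017, -0.0], [0.017, -1.0, 0.0], [-0.0, -0.0, -1.0]]
force: [-0.5, -0.4, 0.7]
gripper_width: 0.007
gripper_force: 0.0
```

Emit:
step_arm(
  moves=[
    [[0.007,0,0],[0,0,0],-1],
    [[0,0,0],[0,0,0],-1],
  ],
)

```text
t: 31.02
tool_pos: [0.5785, 0.1269, 0.1573]
eef_rot: [[1.0, 0.017, -0.0], [0.017, -1.0, 0.0], [-0.0, -0.0, -1.0]]
force: [-3.4, 0.1, 2.2]
gripper_width: 0.005
gripper_force: 1.7
```

Emit:
step_arm(
  moves=[
    [[0.006,0,0],[0,0,0],-1],
    [[0,0,0],[0,0,0],-1],
  ],
)

```text
t: 31.28
tool_pos: [0.5799, 0.1269, 0.1573]
eef_rot: [[1.0, 0.017, -0.0], [0.017, -1.0, 0.0], [-0.0, -0.0, -1.0]]
force: [-1.5, 0.6, 0.4]
gripper_width: 0.007
gripper_force: 1.3
```

One or two more small nudges, watching for the fence.

Emit:
step_arm(
  moves=[
    [[0.006,0,0],[0,0,0],-1],
    [[0,0,0],[0,0,0],-1],
  ],
)

```text
t: 31.52
tool_pos: [0.5801, 0.127, 0.1572]
eef_rot: [[1.0, 0.018, -0.002], [0.018, -1.0, -0.0], [-0.002, 0.0, -1.0]]
force: [-14.2, 0.4, 9.0]
gripper_width: 0.004
gripper_force: 6.7
```

Emit:
step_arm(
  moves=[
    [[0.003,0,0],[0,0,0],-1],
    [[0,0,0],[0,0,0],-1],
  ],
)

```text
t: 31.78
tool_pos: [0.5802, 0.127, 0.1572]
eef_rot: [[1.0, 0.018, -0.003], [0.018, -1.0, -0.001], [-0.003, 0.001, -1.0]]
force: [-18.7, -1.5, 13.8]
gripper_width: 0.005
gripper_force: 9.8
```

Thin blank is seated on the fence. Retract and check the final state.

Emit:
step_arm(
  moves=[
    [[-0.03,0,0],[0,0,0],-1],
    [[-0.2,0,0],[0,0,0],-1],
    [[-0.15,0.1,-0.25],[0,0,0],-1],
    [[0,0.3,-0.25],[0,0,0],-1],
    [[0,0.3,0],[0,0,0],-1],
    [[0,0.3,0],[0,0,0],-1],
    [[0,0.3,0],[0,0,0],-1],
    [[0,0.3,0],[0,0,0],-1],
    [[0,0,0],[0,0,0],-1],
    [[0,0,0],[0,0,0],-1],
  ],
)

```text
t: 33.02
tool_pos: [0.5111, -0.182, 0.2473]
eef_rot: [[1.0, 0.017, 0.0], [0.017, -1.0, 0.0], [0.0, -0.0, -1.0]]
force: [-0.1, 0.9, -0.4]
gripper_width: 0.007
gripper_force: 0.0
```

```bash
python3 - <<'E'
from h import *
go();plate()
look('s7.png')
W=cloud('side',snap('side')[1]);w=W.reshape(-1,3)
q=w[(w[:,0]>.55)&(w[:,0]<.64)&(w[:,1]>.04)&(w[:,1]<.215)&(w[:,2]>.05)&(w[:,2]<.128)]
for y in (.093,.128,.155,.185):
    k=q[abs(q[:,1]-y)<.009]; print('F %.3f n %d x %s'%(y,len(k),np.percentile(k[:,0],[5,20,50]).round(4)))
E
```

```text
t 33.02 tcp [ 0.5111 -0.182   0.2473] tip z 0.1503 yaw 0.99 tilt [0.0004 0.0002] F [-0.1  0.9 -0.4] w mm 0.7
shift total units [ 0.  0. -0.]
plate y 79 0.2036 [0.1899 0.2054 0.2095] post 0.2357
F 0.093 n 20 x [0.5896 0.59   0.5905]
F 0.128 n 19 x [0.589  0.5891 0.5896]
F 0.155 n 21 x [0.5885 0.5887 0.5891]
F 0.185 n 20 x [0.5899 0.5902 0.5932]
```

View pics/cs7.png

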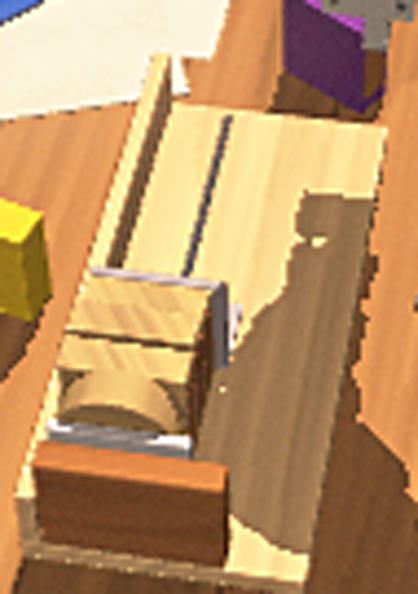

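The crop shows all four blanks upright in a snug row, with the bookend at about (150, 280), the plate at about (120, 440), and the row against the fence. The front faces line up and the plate is pressed in about 7 mm.

```bash
python3 -c "
from workcell import *
print(finish_job())"
```

```text
the job is handed in; nothing more can be done
None
```

The job is handed in at about 33 s: all four blanks stand upright and snug against the fence, with the arched one at the end plate, the plate pressed in about 7 mm by my camera measurement, and the wrench, glue bottle and mallet untouched; the hand-in call gave no pass/fail result.

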